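Book in a jar by the code under its base

ROBOT

A 6-joint arm with a two-finger parallel gripper is mounted at the origin on the work surface. World frame = base frame: x ahead of the robot, y to its left, z up, the work surface at z = 0. Lengths are in mm, angles in rad, forces in N, time in s.
With the tool pointing down it reaches from about 400 to 925 mm from the base axis. Payload 12.5 kg.
Tool frame: the origin (TCP) lies at the very end of the fingers, on their centre line; the grasp point (between the pads) lies 19 mm behind it; z points along the fingers, y is the line along which they close (so a half turn about z gives the same grasp; the last joint's range is limited). The gripper opens to 95 mm and grips with 3 to 60 N. Pads are 20 mm wide; open, the fingers measure 119 mm over their backs; the gripper's body (75 mm by 180 mm) begins 59 mm behind the grasp point.
Start: joints at [1.177, 0.491, 1.559, -0, 1.092, -0.106], TCP at [177.386, 599.32, 190.361] pointing down, gripper open.
Joint ranges: [-3.1, 3.1], [-0.84, 2.19], [0.05, 2.79], [-1.13, 4.28], [0.06, 2.93], [-2.69, 2.69]. Speed limits (rad/s): [2.22, 2.22, 2.79, 3.14, 3.14, 3.14].

INTERFACE

Orientations are given as [roll, pitch, yaw] about the fixed x, y, z axes, in that order (R = Rz(yaw) Ry(pitch) Rx(roll)).
In Python, from cell import * gives the robot as it stands.
- The arm moves only by the tool jog_arm, never from a script. Its argument "targets" is a list of rows, each an object with "turn": the turn, a rotation vector about the world's x, y, z in degrees, a list of three; "slide": the shift along the world's x, y, z in mm, a list of three; "claw": the opening in per cent of the stroke, from 0 (shut) to 100 (fully open). In form: [{"turn": [wx, wy, wz], "slide": [x, y, z], "claw": claw}, ...]. A call has 1 to 5 rows; each row shifts and turns the commanded pose from where the row before left it; what a row does not reach is not made up. A row lasts 1/8 s, in which the tool goes at most 62.5 mm and 10.7 degrees, less where a joint would pass 70% of its speed; a pose out of reach is approached as far as the arm can. A call with a gripper value outside its range is refused whole. The fingers move at their own pace and stop on an object; the grip force is fixed at half the most. Time passes only in rows, so rows that do not move let the fingers close. It gives the time, the measured TCP pose, the force, the opening and the grip force at its end, in the units of the state.
- state(): the state, without advancing time (a new reading comes with each control period).
- read_camera(name): name is "scene" or "top" or "wrist"; returns a dict with "frame" (384x512x3 uint8, blue, green, red), "mtx" (3x3 intrinsics, pixels), "R" (3x3) and "t" (3): a world point X has camera coordinates R X + t. Camera axes: x right, y down, z forward; pixel columns grow to the right and rows downward; lengths in mm; the calibration is good to about 2 mm. The wrist camera is an equidistant fisheye: a pixel r from the principal point sees the ray r / f radians off the axis. A picture is of the moment at which its call begins. There is no depth.
- job_done(): hands the job in; it is judged then, once.
Trained networks look in the newest picture that a camera, given by its name, has taken for a name from the list of things; names that differ only in an ending like _2 or _b are one class to them, and where a whole thing is asked for, a point or a joint stands for the part that bears it (a point fixed in the world has none). Each returns a list of dicts, best first, with "conf" (0 to 1); they miss things now and then, are a little off and sometimes report something else, mostly with a low value. They report only what shows in the picture. A call takes as long as a camera call.
- look_for(query, camera): "xy" ([column, row] in pixels, amid what is visible of it).
The state is a dict: "t": time; "joints": joint angles; "qvel": joint speeds; "tau": joint torques, N m; "eef_pos": TCP position; "tcp_rot": TCP orientation; "ft_force": force on the tool from outside, world axes, zero at the start; "moment": the same for the moment, N m; "opening": opening from 0.0 (shut) to 1.0 (fully open); "grip_force": force on a finger pad.
Only numpy, scipy, OpenCV 4.12 (cv2) and the standard library are available. Lean on these libraries where they do the work, as an engineer would, in place of code of your own. Each camera call takes 0.05 s, during which the arm holds its last target. There are 200 camera calls.

TASK

Book in the jar with the orange lid: turn it upside down under the code reader so that the code on its base faces squarely up at the middle of the reader's window, and keep it steady there for a second. Then stand it upright, released, in the empty half of the cardboard stock tray. Never let the jar drop or fall, do not bump the reader, and leave the other things where they are.

Things in the scene. Friction and masses are not known exactly. Their poses are not given: they have to be found in the camera images.
- jar_center (a point): centre (half-way up) of the shut, off-white plastic jar with the orange lid, 112 mm high, 0.18 to 0.35 kg. Square body 56 x 56 mm, 84 mm high, flat-sided: it lies stably on any side. Round lid 50 mm across, 90 to 112 mm above the base, flat on top: it can stand on it upside down. Axes: z from base to lid, x and y square to the sides. Centre of mass about 47 mm above the base. Starts upright on the table
- jar_code (a point): middle of the jar's base (underside), where a 46 mm white label with a black code is stuck; 56 mm below jar_center along the jar's z; same axes
- window (a point): middle of the dark red window, facing straight down 299 mm above the table, of the code reader, a fixed 62 x 52 mm black box reaching up to 383 mm. It reads a code facing up (jar upside down to within 15 degrees), within 15 mm of the line straight down from here and 60 to 200 mm below, still for 1 s, held in the air or standing on the plate. No signal. Its x axis (level) points to the post
- stand: the reader's fixed black base plate, 10 mm thick; origin on the table right under the window (white ring with red cross); axes as the window's. It reaches from 100 mm before the origin to 200 mm beyond it along x, and 100 mm to each side. A 20 mm steel post stands on it at x = 165 mm, 410 mm high, with a bar to the reader at 371 to 383 mm
- tray_free (a point): middle of the floor of the empty half of the fixed, shallow, white-edged cardboard tray. That half is 152 mm (x) by 142 mm (y) inside; no wall between the halves; outer walls 4 mm thick, 22 mm high; floor 4 mm over the table. The other half, to this point's +x, holds the blue-lidded jar, its axis 160 mm from here. x along the tray, y across, z up
- mat: dark green work mat, flat, 260 mm (x) by 220 mm (y), 1 mm thick; origin at its middle. Kept clear: room to lay the jar down
- greyjar_center (a point): centre of another jar, same size, grey lid, on the table near the orange one: leave it alone
- bluejar_center (a point): centre of a third jar, same size, blue lid, in the far half of the tray: leave it alone
- taperoll: roll of brown tape lying flat, 96 mm across, 48 mm high; origin under its middle; leave it alone
- carton: small brown carton 100 x 70 x 50 mm high; origin under its middle; leave it alone
- cutter: yellow box cutter lying flat, 156 mm long (x), 26 mm wide, 16 mm high; leave it alone
- tapemeasure: yellow and black tape measure, 66 x 36 x 64 mm high; origin under its middle; leave it alone

How it is judged:
By the outcome, as a careful person would: the job done as asked, in the order asked, and still so for the second after the job is handed in, with the robot touching nothing.
It also fails if it takes over 72 s, if anything falls off the work surface, if the arm or the gripper's body presses on something with over 40 N, if the wrist force passes 120 N, or if a joint passes its speed limit or range.

## Working session

There is one attempt and no reset: what is moved stays moved. The work goes in short steps, Python scripts to look and compute and a tool call to move; the robot and the scene stay as the last step left them, time stands still between calls to the robot, and variables do not carry over. Pictures are saved under pics/ and viewed, at most 10 in all, crops included, and the job is handed in when it is done.

Besides the shell and the picture viewer there is one more tool, called as name(argument=value, ...) on one line, values as JSON. jog_arm: Moves the arm, as the interface text tells. Its arguments: {"type":"object","properties":{"targets":{"type":"array","items":{"type":"object","properties":{"turn":{"type":"array","items":{"type":"number"}},"slide":{"type":"array","items":{"type":"number"}},"claw":{"type":"number"}}}}},"required":["targets"]}

```bash
mkdir -p pics; cat > h.py <<'E'
from cell import *
import numpy as np, cv2
def ray(c,uv):
    K=c["mtx"];R=np.array(c["R"]);t=np.array(c["t"])
    d=np.linalg.inv(K)@np.array([uv[0],uv[1],1.]);return -R.T@t, R.T@d
def atz(c,uv,z):
    o,d=ray(c,uv);return o+d*(z-o[2])/d[2]
def tri(cs,uvs):
    A=0;b=0
    for c,u in zip(cs,uvs):
        o,d=ray(c,u);d=d/np.linalg.norm(d);P=np.eye(3)-np.outer(d,d);A=A+P;b=b+P@o
    return np.linalg.solve(A,b)
E
python3 - <<'E'
from h import *
np.set_printoptions(precision=1,suppress=True)
S=read_camera("scene");T=read_camera("top")
cv2.imwrite("pics/s.png",S["frame"]);cv2.imwrite("pics/t.png",T["frame"])
import pickle;pickle.dump((S,T),open("st.pkl","wb"))
for c,n in((S,"S"),(T,"T")): print(n,-np.array(c["R"]).T@c["t"],c["R"][2],c["mtx"][0][0])
hz=dict(jar_center=56,jar_code=0,window=299,stand=10,tray_free=4,mat=1,greyjar_center=56,bluejar_center=60,taperoll=24,carton=25,cutter=8,tapemeasure=32)
for n,z in hz.items():
    for c,cn in((S,"scene"),(T,"top")):
        for r in look_for(n,cn)[:2]: print(n,cn,round(r["conf"],2),np.array(r["xy"]),atz(c,r["xy"],z))
print(state())
E
```

```text
S [1538.2 -457.8 1071. ] [-0.7  0.3 -0.6] 481.58258233525737
T [ 372.8  -16.8 1345. ] [ 0.1  0.  -1. ] 400.1387231907735
jar_center scene 0.89 [282.7 206.6] [451.9 139.1  56. ]
jar_center top 0.78 [205.4 219.8] [440.2 141.4  56. ]
jar_center top 0.4 [258.3 131.6] [729.8 -32.3  56. ]
jar_code scene 0.77 [283.6 204.7] [383.9 179.8   0. ]
jar_code top 0.91 [204.  219.7] [443.5 153.    0. ]
jar_code top 0.46 [382.3 163.4] [ 629.1 -452.7    0. ]
window scene 0.81 [109.7 239.2] [ 652.8 -426.9  299. ]
window top 0.59 [413.8 138.5] [ 638.4 -442.2  299. ]
stand scene 0.85 [118.4 292.5] [ 554.5 -436.8   10. ]
stand top 0.58 [386.2 166. ] [ 618.2 -462.1   10. ]
tray_free scene 0.95 [353.6 211.9] [522.  378.6   4. ]
tray_free scene 0.7 [110.5 238.3] [ 311.2 -411.9    4. ]
tray_free top 0.7 [136.  200.9] [508.9 383.4   4. ]
mat scene 0.64 [223.3 230.8] [424.7 -64.2   1. ]
mat top 0.57 [271.8 227.1] [416.7 -74.5   1. ]
greyjar_center scene 0.88 [318.8 229.4] [598.9 191.   56. ]
greyjar_center top 0.64 [189.5 170.7] [601.3 194.4  56. ]
bluejar_center scene 0.62 [372.3 215.8] [616.6 378.6  60. ]
blu
[... 325 characters left out ...]
r scene 0.62 [131.9 237.2] [ 339.1 -347.7    8. ]
cutter top 0.69 [207.2 222.3] [434.3 141.3   8. ]
cutter top 0.58 [358.5 253.3] [ 328.2 -357.7    8. ]
tapemeasure scene 0.97 [233.  293.6] [ 709.7 -146.2   32. ]
tapemeasure scene 0.47 [280.6 200.1] [391.7 162.7  32. ]
tapemeasure top 0.62 [294.  139.7] [ 707.1 -151.9   32. ]
{'t': 1.3, 'joints': array([ 1.2,  0.5,  1.6,  0. ,  1.1, -0.1]), 'qvel': array([ 0., -0., -0., -0., -0.,  0.]), 'tau': array([  0. , -61.2, -25.8,   0.1,   0. ,   0. ]), 'eef_pos': array([177.4, 599.3, 190.4]), 'tcp_rot': array([3.1, 0. , 2.9]), 'ft_force': array([-0.3, -0.3,  0.1]), 'moment': array([ 0.1,  0. , -0. ]), 'grip_force': 0.0, 'opening': 1.0014257132869568}
```

View pics/s.png

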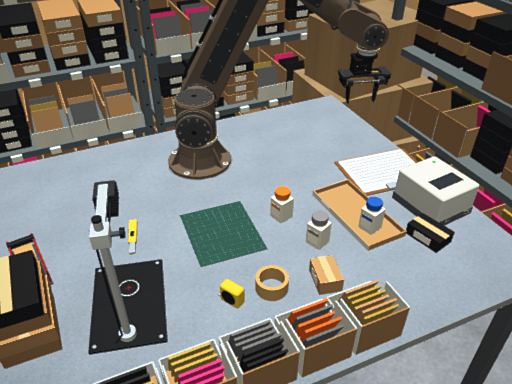

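View pics/t.png

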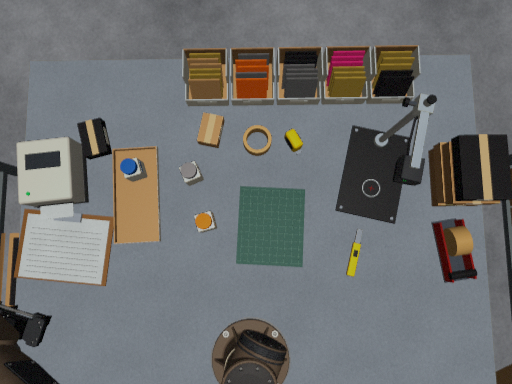

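The scene shows the orange jar at about (283,206), grey at (319,229), the tray right of it, and the stand at lower left with its ring at (129,287). The top view agrees: orange jar (205,221), grey (190,172), tray (136,195), ring (371,188), mat (271,227). I'll move over the jar to look closer and to collect joint data.

jog_arm(targets=[{"slide": [0,0,60],"turn": [0,0,0],"claw": 100},{"slide": [0,0,60],"turn": [0,0,0],"claw": 100},{"slide": [20,-40,40],"turn": [0,0,0],"claw": 100},{"slide": [30,-50,0],"turn": [0,0,0],"claw": 100},{"slide": [30,-50,0],"turn": [0,0,0],"claw": 100}])

```text
t: 1.92
eef_pos: [257.9, 457.9, 350.8]
tcp_rot: [3.141, 0.0, 2.855]
ft_force: [0.9, 0.3, -0.4]
opening: 0.999
grip_force: 0.0
```

jog_arm(targets=[{"slide": [30,-50,0],"turn": [0,0,0],"claw": 100},{"slide": [30,-50,0],"turn": [0,0,0],"claw": 100},{"slide": [30,-50,0],"turn": [0,0,0],"claw": 100},{"slide": [30,-50,0],"turn": [0,0,0],"claw": 100},{"slide": [20,-40,0],"turn": [0,0,0],"claw": 100}])

```text
t: 2.55
eef_pos: [398.2, 217.4, 350.5]
tcp_rot: [3.141, 0.0, 2.853]
ft_force: [-0.2, -0.8, -0.1]
opening: 1.0
grip_force: 0.0
```

```bash
python3 - <<'E'
from h import *
s=state();print({k:np.round(s[k],4).tolist() for k in("t","joints","eef_pos","tcp_rot")})
import pickle
W=read_camera("wrist");pickle.dump(W,open("w.pkl","wb"));cv2.imwrite("pics/w1.png",W["frame"])
print(np.round(W["mtx"],1).tolist(),np.round(-W["R"].T@W["t"],1),np.round(W["R"],3).tolist())
for n in("jar_center","greyjar_center","tray_free","bluejar_center"):print(n,[(round(r["conf"],2),np.round(r["xy"],1)) for r in look_for(n,"wrist")[:2]])
S,T=pickle.load(open("st.pkl","rb"))
a=cv2.resize(T["frame"][100:240,330:450],None,fx=5,fy=5,interpolation=cv2.INTER_CUBIC)[:590]
cv2.imwrite("pics/tc.png",a)
E
```

```text
{'t': 2.55, 'joints': [0.354, 0.0986, 1.6979, -0.0, 1.3446, -0.9282], 'eef_pos': [398.1771, 217.3875, 350.5173], 'tcp_rot': [3.1413, 0.0005, 2.853]}
[[297.3, 0.0, 254.2], [0.0, 297.3, 192.6], [0.0, 0.0, 1.0]] [333.6 237.3 545.5] [[0.284, 0.959, 0.001], [0.93, -0.276, 0.242], [0.232, -0.068, -0.97]]
jar_center [(0.77, array([218.5, 196.3]))]
greyjar_center [(0.81, array([268.5, 281.7])), (0.15, array([368.6, 232.6]))]
tray_free [(0.83, array([347.2, 174.1]))]
bluejar_center [(0.58, array([369.8, 233.4]))]
```

View pics/w1.png

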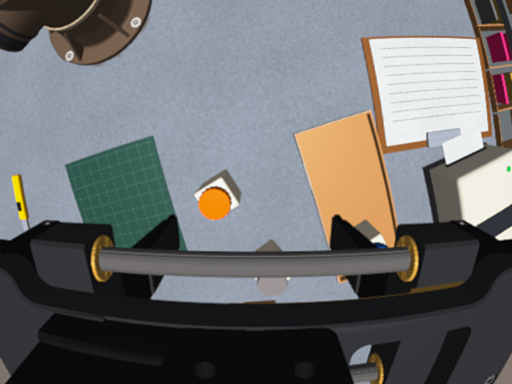

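View pics/tc.png

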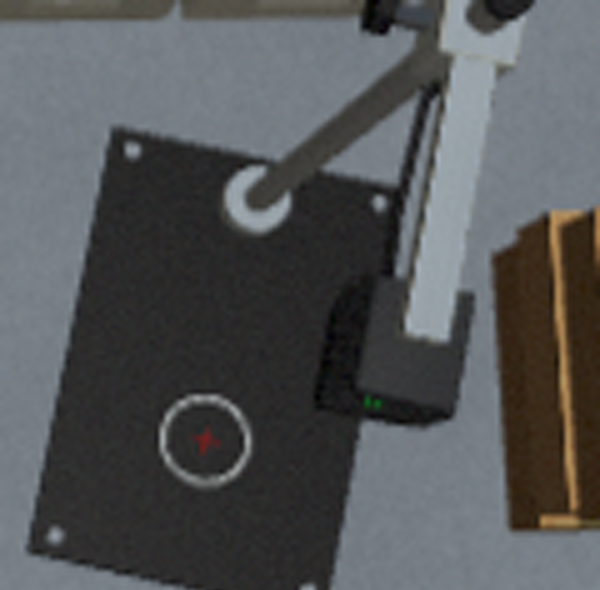

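The wrist picture shows the orange lid at (215,204), with a rotated square body behind it and the grey jar at (270,280). The crop puts the ring's cross at (205,440), which is (371,188) in the top picture, and the post foot at (257,200), which is (381.4,140). Next I'll fit the jar's pose.

```bash
cat >> h.py <<'E'
def fish(c,X):
    P=np.atleast_2d(X)@np.array(c["R"]).T+c["t"];K=c["mtx"]
    rh=np.hypot(P[:,0],P[:,1]);th=np.arctan2(rh,P[:,2])
    return np.c_[K[0][2]+K[0][0]*th*P[:,0]/rh,K[1][2]+K[1][1]*th*P[:,1]/rh]
def pin(c,X):
    P=np.atleast_2d(X)@np.array(c["R"]).T+c["t"];p=P@np.array(c["mtx"]).T;return p[:,:2]/p[:,2:]
def jarmask(c,pr,x,y,yaw,s=4,z0=0):
    R=np.array([[np.cos(yaw),-np.sin(yaw)],[np.sin(yaw),np.cos(yaw)]])
    sq=np.array([[1,1],[-1,1],[-1,-1],[1,-1]])*28@R.T+[x,y]
    a=np.linspace(0,2*np.pi,24);ci=np.c_[np.cos(a),np.sin(a)]*25+[x,y]
    m=np.zeros((384*s,512*s),np.uint8)
    for pts,zs in((sq,(0,84)),(ci,(84,112))):
        X=np.vstack([np.c_[pts,np.full(len(pts),z+z0)] for z in zs])
        h=cv2.convexHull(((pr(c,X)+.5)*s).astype(np.int32));cv2.fillPoly(m,[h],1)
    return m
def fitjar(c,pr,mask,x0,s=4):
    from scipy.optimize import minimize
    M=cv2.resize(mask,None,fx=s,fy=s,interpolation=cv2.INTER_LINEAR)>0
    def f(p):
        m=jarmask(c,pr,*p,s)>0;return -(m&M).sum()/(m|M).sum()
    r=[minimize(f,[x0[0],x0[1],y],method="Nelder-Mead",options=dict(initial_simplex=[[x0[0],x0[1],y],[x0[0]+8,x0[1],y],[x0[0],x0[1]+8,y],[x0[0],x0[1],y+.3]])) for y in np.arange(0,1.57,.39)]
    r=sorted(r,key=lambda q:q.fun);return [(np.round(q.x,2),round(q.fun,3)) for q in r[:3]]
E
python3 - <<'E'
from h import *
import pickle
W=pickle.load(open("w.pkl","rb"));S,T=pickle.load(open("st.pkl","rb"))
for c,pr,b in((W,fish,(185,155,260,230)),(S,pin,(262,180,303,228)),(T,pin,(190,205,222,237))):
    f=c["frame"].astype(int);x0,y0,x1,y1=b
    sub=f[y0:y1,x0:x1];bg=np.median(sub.reshape(-1,3),0)
    if c is not W: bg=np.median(np.vstack([sub[:3].reshape(-1,3),sub[:,:3].reshape(-1,3)]),0)
    m=np.zeros(f.shape[:2],np.uint8);m[y0:y1,x0:x1]=(np.abs(sub-bg).max(2)>24)
    n,l,st,_=cv2.connectedComponentsWithStats(m);k=1+np.argmax(st[1:,4]);m=(l==k).astype(np.uint8)
    print(bg,m.sum(),fitjar(c,pr,m*255,(446,141)))
o=atz(T,(371,188),10);p=atz(T,(381.4,140),10);print("stand",o,p,np.degrees(np.arctan2(*(p-o)[1::-1])), atz(S,(129,287),10), atz(S,(127,333),10))
print("tray",[np.round(atz(T,q,22),0) for q in((116,244),(160,242),(114,149),(158,147))],"blue lid",atz(T,(130,166),116))
print("mat",[np.round(atz(T,q,1)) for q in((243,187),(303,190),(237,264),(303,267))])
print("window tri",tri([S,T],[look_for("window",n)[0]["xy"] if 0 else q for n,q in(("scene",(109.7,239.2)),("top",(413.8,138.5)))]))
print("grey",atz(T,(190,170),112))
E
```

```text
[174. 160. 153.] 1613 [(array([4.3765e+02, 1.4179e+02, 2.7000e-01]), np.float64(-0.948)), (array([437.61, 141.83,   1.84]), np.float64(-0.948)), (array([4.3774e+02, 1.4217e+02, 2.7000e-01]), np.float64(-0.947))]
[202. 190. 174.] 715 [(array([4.3427e+02, 1.4391e+02, 2.4000e-01]), np.float64(-0.929)), (array([4.3546e+02, 1.4346e+02, 2.8000e-01]), np.float64(-0.929)), (array([434.43, 143.81,   1.79]), np.float64(-0.928))]
[135. 127. 120.] 363 [(array([4.3541e+02, 1.4272e+02, 2.4000e-01]), np.float64(-0.912)), (array([436.19, 143.04,   1.81]), np.float64(-0.912)), (array([435.49, 142.57,   1.83]), np.float64(-0.911))]
stand [ 544.00715089 -407.78674059   10.        ] [ 707.92951066 -450.30495842   10.        ] -14.540948959595784 [ 546.48914325 -404.43445916   10.        ] [ 701.75074025 -445.3553879    10.        ]
tray [array([365., 441.,  22.]), array([370., 295.,  22.]), array([685., 458.,  22.]), array([690., 308.,  22.])] blue lid [607.6598145  371.77380225 116.        ]
mat [array([553.,  21.,   1.]), array([ 541., -182.,    1.]), array([296.,  43.,   1.]), array([ 285., -175.,    1.])]
window tri [ 641.55427092 -434.85517114  294.20387778]
grey [593.56853422 183.66727323 112.        ]
```

jog_arm(targets=[{"slide": [8,-30,0],"turn": [0,0,-10],"claw": 100},{"slide": [8,-30,0],"turn": [0,0,-10],"claw": 100},{"slide": [8,-30,0],"turn": [0,0,-10],"claw": 100},{"slide": [8,-30,0],"turn": [0,0,-10],"claw": 100},{"slide": [8,-30,0],"turn": [0,0,-10],"claw": 100}])

```text
t: 3.42
eef_pos: [437.4, 69.8, 350.4]
tcp_rot: [3.141, -0.0, 1.978]
ft_force: [0.1, -0.8, -0.2]
opening: 1.003
grip_force: 0.0
```

jog_arm(targets=[{"slide": [8,-20,0],"turn": [0,0,-8.5],"claw": 100},{"slide": [8,0,0],"turn": [9.7,2.6,0],"claw": 100},{"slide": [8,0,0],"turn": [9.7,2.6,0],"claw": 100},{"slide": [0,0,0],"turn": [9.7,2.6,0],"claw": 100},{"slide": [0,0,0],"turn": [0,0,0],"claw": 100}])

```text
t: 4.05
eef_pos: [461.7, 48.9, 349.0]
tcp_rot: [-3.138, -0.528, 1.83]
ft_force: [-0.2, -0.3, 0.3]
opening: 0.995
grip_force: 0.0
```

```bash
cat > kin.py <<'E'
import numpy as np
from scipy.spatial.transform import Rotation as Ro
from scipy.optimize import least_squares
L1,L2,C0=555.1,409.6,-110.2
LT=290.
lo=np.array([-3.1,-.84,.05,-1.13,.06,-2.69]);hi=np.array([3.1,2.19,2.79,4.28,2.93,2.69])
def fk(q,sg=1,LT=None):
    LT=globals()["LT"] if LT is None else LT
    R=Ro.from_euler("ZYZYZ",[q[0],q[1]+q[2],sg*q[3],q[4],q[5]+np.pi/2]).as_matrix()
    r=L1*np.sin(q[1])+L2*np.sin(q[1]+q[2]);z=C0+LT+L1*np.cos(q[1])+L2*np.cos(q[1]+q[2])
    return np.array([r*np.cos(q[0]),r*np.sin(q[0]),z])+LT*R[:,2],R
def ik(p,R,q0):
    def f(q):
        P,Q=fk(q);return np.r_[(P-p)/100,Ro.from_matrix(Q.T@R).as_rotvec()]
    s=least_squares(f,np.clip(q0,lo+.01,hi-.01),bounds=(lo,hi));return s.x,2*s.cost
E
python3 - <<'E'
from h import *
from kin import *
s=state();print({k:np.round(s[k],4).tolist() for k in("t","joints","eef_pos","tcp_rot")})
Rm=Ro.from_euler("xyz",s["tcp_rot"]).as_matrix()
for sg in(1,-1):
    R=fk(s["joints"],sg)[1];print(sg,np.degrees(Ro.from_matrix(R.T@Rm).magnitude()))
    l=least_squares(lambda l:fk(s["joints"],sg,l[0])[0]-s["eef_pos"],[290]);print(l.x,l.fun)
E
```

```text
{'t': 4.05, 'joints': [-0.3171, 0.2174, 1.6591, 0.4341, 1.5751, -0.6439], 'eef_pos': [461.7433, 48.9351, 349.0163], 'tcp_rot': [-3.1382, -0.5279, 1.8297]}Traceback (most recent call last):
  File "<stdin>", line 6, in <module>
  File "kin.py", line 9, in fk
    R=Ro.from_euler("ZYZYZ",[q[0],q[1]+q[2],sg*q[3],q[4],q[5]+np.pi/2]).as_matrix()
      ~~~~~~~~~~~~~^^^^^^^^^^^^^^^^^^^^^^^^^^^^^^^^^^^^^^^^^^^^^^^^^^^^
  File "scipy/spatial/transform/_rotation.pyx", line 1413, in scipy.spatial.transform._rotation.Rotation.from_euler
ValueError: Expected axis specification to be a non-empty string of upto 3 characters, got ZYZYZ
```

```bash
python3 - <<'E'
s=open("kin.py").read()
s=s.replace('Ro.from_euler("ZYZYZ",[q[0],q[1]+q[2],sg*q[3],q[4],q[5]+np.pi/2]).as_matrix()','(Ro.from_euler("ZYZ",[q[0],q[1]+q[2],sg*q[3]])*Ro.from_euler("YZ",[q[4],q[5]+np.pi/2])).as_matrix()')
s+='''
def pose(az,el,flip=0):  # tool z at azimuth az, elevation el (deg); tool y level, at az-90 (flip: az+90)
    a,e=np.radians([az,el]);z=np.array([np.cos(e)*np.cos(a),np.cos(e)*np.sin(a),np.sin(e)])
    y=np.array([np.sin(a),-np.cos(a),0])*(-1 if flip else 1);return np.c_[np.cross(y,z),y,z]
'''
open("kin.py","w").write(s)
E
python3 - <<'E'
from h import *
import kin
from kin import *
np.set_printoptions(precision=2,suppress=True)
s=state();q=s["joints"]
Rm=Ro.from_euler("xyz",s["tcp_rot"]).as_matrix()
print(Rm)
for sg in(1,-1):
    R=fk(q,sg)[1];l=least_squares(lambda l:fk(q,sg,l[0])[0]-s["eef_pos"],[290]);print(sg,np.degrees(Ro.from_matrix(R.T@Rm).magnitude()),l.x,l.fun)
    if sg==1: kin.LT=l.x[0]
print("pose now",pose(105,-60))
for el in(-30,-20,-10,0):
    R=pose(105,el);g=np.array([436,142.5,68]);p=g+19*R[:,2]
    qq=q
    for e in np.linspace(-60,el,7): qq,c=ik(p+[0,0,100]-80*R[:,2],pose(105,e),qq)
    q1,c1=ik(p,R,qq);W=p-kin.LT*R[:,2]
    print("grasp",el,q1,c1,"wrist",W)
    for az in(-15,0,15,30,45,60):
      for fl in (1,):
        Rf=pose(az,-el,1);pf=np.array([545,-406,150.])+19*Rf[:,2]
        best=min((ik(pf,Rf,np.r_[-.6,q1[1:3],a,1.3,b]) for a in(1,2,3) for b in(-2.3,-1.,0,1,2.3)),key=lambda r:r[1])
        print("  read",az,best[0],round(best[1],4),"wrist",pf-kin.LT*Rf[:,2])
E
```

```text
[[-0.22  0.97 -0.13]
 [ 0.84  0.26  0.49]
 [ 0.5  -0.   -0.86]]
1 3.822605551769332e-14 [402.93] [-30.1  -12.21  14.37]
-1 49.749852071025124 [-185.54] [  96.37 -149.96  -65.75]
pose now [[-0.22  0.97 -0.13]
 [ 0.84  0.26  0.48]
 [ 0.5   0.   -0.87]]
grasp -30 [-0.33  0.87  1.95  0.86  1.24 -1.3 ] 5.145042136754399e-29 wrist [ 522.06 -178.67  259.97]
  read -15 [-0.96  1.5   2.05  2.2   2.38  1.19] 0.0 wrist [ 223.83 -319.94  -41.97]
  read 0 [-1.09  1.45  1.92  1.92  2.19  1.32] 0.0 wrist [ 212.5  -406.    -41.97]
  read 15 [-1.14  1.44  1.73  1.72  2.1   1.54] 0.0 wrist [ 223.83 -492.06  -41.97]
  read 30 [-1.15  1.45  1.51  1.58  2.1   1.79] 0.0 wrist [ 257.05 -572.25  -41.97]
  read 45 [-1.12  1.49  1.25  1.49  2.18  2.03] 0.0 wrist [ 309.89 -641.11  -41.97]
  read 60 [-1.07  1.57  0.96  1.46  2.3   2.29] 0.0 wrist [ 378.75 -693.95  -41.97]
grasp -20 [-0.37  0.99  1.89  0.88  1.38 -1.36] 2.704658105344935e-30 wrist [ 529.38 -205.99  199.31]
  read -15 [-1.01  1.4   2.19  2.21  2.22  1.19] 0.0 wrist [ 196.51 -312.62   18.69]
  read 0 [-1.14  1.34  2.03  1.91  2.01  1.34] 0.0 wrist
[... 870 characters left out ...]
3.36   83.33]
  read 60 [-1.12  1.39  1.03  1.22  2.09  2.25] 0.0 wrist [ 355.95 -733.44   83.33]
grasp 0 [-0.4   1.24  1.76  0.91  1.66 -1.46] 3.84016791274764e-26 wrist [ 535.37 -228.35   68.  ]
  read -15 [-1.05  1.13  2.39  2.31  1.83  1.3 ] 0.0 wrist [ 174.15 -306.63  150.  ]
  read 0 [-1.19  1.08  2.19  1.95  1.62  1.45] 0.0 wrist [ 161.07 -406.    150.  ]
  read 15 [-1.24  1.07  1.95  1.64  1.56  1.68] 0.0 wrist [ 174.15 -505.37  150.  ]
  read 30 [-1.23  1.12  1.69  1.4   1.63  1.9 ] 0.0 wrist [ 212.5  -597.97  150.  ]
  read 45 [-1.19  1.19  1.4   1.22  1.78  2.09] 0.0 wrist [ 273.52 -677.48  150.  ]
  read 60 [-1.12  1.29  1.08  1.11  1.97  2.24] 0.0 wrist [ 353.03 -738.5   150.  ]
```

```bash
python3 - <<'E'
from h import *
from kin import *
np.set_printoptions(precision=2,suppress=True)
s=state()
D=[([1.177,.491,1.559,0,1.092,-.106],[177.386,599.32,190.361]),([.354,.0986,1.6979,0,1.3446,-.9282],[398.177,217.3875,350.517]),(s["joints"],s["eef_pos"])]
def F(q,P):
    a1,L1,L2,h,LT,d=P
    A=Ro.from_euler("Z",q[0]);B=A*Ro.from_euler("Y",q[1]);C=A*Ro.from_euler("Y",q[1]+q[2]);E=A*Ro.from_euler("YZ"[::1],[q[1]+q[2],q[3]]) if 0 else C*Ro.from_euler("Z",q[3])*Ro.from_euler("Y",q[4])
    return A.apply([a1,0,h])+B.apply([0,0,L1])+C.apply([0,0,L2])+E.apply([d,0,LT])
r=least_squares(lambda P:np.concatenate([F(q,P)-p for q,p in D]),[0,555,410,200,300,0]);print(r.x,r.fun)
E
```

```text
[-30.6  537.88 417.18 322.45 415.64 -35.07] [ 63.62 -19.28  -1.57  37.27 -56.46  -1.77 -25.75  -7.95   3.34]
```

```bash
python3 - <<'E'
from h import *
from kin import *
np.set_printoptions(precision=2,suppress=True)
s=state()
D=[([1.177,.491,1.559,0,1.092,-.106],[177.386,599.32,190.361]),([.354,.0986,1.6979,0,1.3446,-.9282],[398.177,217.3875,350.517]),(s["joints"],s["eef_pos"])]
def F(q,P):
    L1,L2,h,LT,b,w,d,a=np.r_[P,np.zeros(8-len(P))]
    A=Ro.from_euler("Z",q[0]);B=A*Ro.from_euler("Y",q[1]);C=A*Ro.from_euler("Y",q[1]+q[2]);E=C*Ro.from_euler("Z",q[3])*Ro.from_euler("Y",q[4])
    return A.apply([a,b,h])+B.apply([0,0,L1])+C.apply([0,0,L2])+E.apply([d,w,LT])
for n in(6,7,8):
  r=least_squares(lambda P:np.concatenate([F(q,P)-p for q,p in D]),[555,410,200,300,0,60,0,0][:n]);print(r.x,r.fun)
E
```

```text
[558.45 403.9  181.02 296.36  65.26   0.71] [ 0.2   0.01  0.54 -0.1   0.06 -0.52  0.14  0.04 -0.02]
[559.1  408.06 181.04 295.58  68.62  -2.64   4.12] [ 0.15 -0.09  0.01 -0.1   0.07  0.01  0.12  0.04 -0.02]
[   554.19    371.43   1734.3    1857.22  -7212.76   7278.77 -10271.2
 -10239.83] [ 0.12 -0.05 -0.   -0.05  0.13 -0.   -0.   -0.    0.  ]
```

```bash
python3 - <<'E'
s=open("kin.py").read()
a=s.index("    r=L1*");b=s.index("def ik")
s=s[:a]+'''    A=Ro.from_euler("Z",q[0])
    return A.apply([0,66,181])+(A*Ro.from_euler("Y",q[1])).apply([0,0,558.4])+(A*Ro.from_euler("Y",q[1]+q[2])).apply([0,0,404])+296.3*R[:,2],R
'''+s[b:]
open("kin.py","w").write(s)
E
python3 - <<'E'
from h import *
from kin import *
np.set_printoptions(precision=2,suppress=True)
s=state();q=s["joints"]
print(fk(q)[0]-s["eef_pos"])
for el in(-15,-8,0):
    R=pose(105,el);g=np.array([436,142.5,68]);p=g+19*R[:,2]
    qq=q
    for e in np.linspace(-60,el,7): qq,c=ik(p+[0,0,100]-80*R[:,2],pose(105,e),qq)
    q1,c1=ik(p,R,qq);W=p-296*R[:,2]
    print("grasp",el,qq,q1,round(c1,4),"wrist",W)
    ql,_=ik(p+[0,0,150],R,q1)
    for az in(0,20,40,60):
      # tool swings level->  roll 180 -> at read
      for sgn in(1,-1):
        t=ql;mx=0
        for k in np.linspace(0,1,25):
          Rr=pose(105+(az-105)*k,el*(1-2*k))@Ro.from_euler("z",sgn*np.pi*k).as_matrix()
          g2=np.array([436,142.5,218])*(1-k)+k*np.array([545,-406,153.])
          n,c=ik(g2+19*Rr[:,2],Rr,t);mx=max(mx,c);t=n
        print("  read",az,sgn,t,round(mx,4),"wrist",g2-277*Rr[:,2])
    for az in(60,75,90,105):
        Rt=pose(az,el);n,c=ik(np.array([447,372,73])+19*Rt[:,2],Rt,ql);print("  tray",az,n,round(c,4),np.array([447,372,73])-277*Rt[:,2])
E
```

```text
[ 0.18  0.11 -0.34]
grasp -15 [-0.47  0.69  1.93  0.81  1.66 -1.19] [-0.35  0.88  2.05  0.92  1.43 -1.4 ] 0.0 wrist [ 505.25 -115.94  139.69]
  read 0 1 [-1.11  1.    2.1   2.05  1.81  1.61] 0.0 wrist [ 277.44 -406.     81.31]
  read 0 -1 [-0.8   0.43  1.92  0.92  0.26 -2.69] 1.6058 wrist [ 277.44 -406.     81.31]
  read 20 1 [-1.15  1.02  1.88  1.7   1.81  1.82] 0.0 wrist [ 293.57 -497.51   81.31]
  read 20 -1 [-0.98  0.54  1.72  0.93  0.88 -2.69] 1.8716 wrist [ 293.57 -497.51   81.31]
  read 40 1 [-1.14  1.08  1.61  1.45  1.92  2.03] 0.0 wrist [ 340.04 -577.99   81.31]
  read 40 -1 [-1.09  0.92  1.35  1.05  1.71 -2.69] 1.9536 wrist [ 340.04 -577.99   81.31]
  read 60 1 [-1.09  1.16  1.33  1.27  2.11  2.21] 0.0 wrist [ 411.22 -637.72   81.31]
  read 60 -1 [-0.88  1.68  0.05  2.09  2.7  -2.69] 1.2548 wrist [ 411.22 -637.72   81.31]
  tray 60 [ 0.23  0.88  2.5   2.35  1.47 -1.74] 0.0 [313.22 140.28 144.69]
  tray 75 [ 0.12  0.85  2.37  1.97  1.34 -1.65] 0.0 [377.75 113.56 144.69]
  tray 90 [ 0.08  0.85  2.21  1.63  1.3  -1.49] 0.0 [447.   104.44 144.69]
  tray 105 [ 0.09  0.88  2.03  
[... 1573 characters left out ...]
7  0.76 -2.69] 1.3621 wrist [ 284.71 -500.74  153.  ]
  read 40 1 [-1.15  0.97  1.63  1.33  1.71  2.1 ] 0.0 wrist [ 332.81 -584.05  153.  ]
  read 40 -1 [-1.02  0.76  1.42  0.82  1.41 -2.69] 1.6115 wrist [ 332.81 -584.05  153.  ]
  read 60 1 [-1.1   1.06  1.34  1.13  1.94  2.22] 0.0 wrist [ 406.5  -645.89  153.  ]
  read 60 -1 [-0.89  1.65  0.05  1.84  2.7  -2.69] 1.2056 wrist [ 406.5  -645.89  153.  ]
  tray 60 [ 0.21  1.08  2.48  2.26  1.85 -1.89] 0.0 [308.5  132.11  73.  ]
  tray 75 [ 0.1   1.04  2.35  1.92  1.66 -1.8 ] 0.0 [375.31 104.44  73.  ]
  tray 90 [ 0.06  1.01  2.18  1.63  1.57 -1.62] 0.0 [447.  95.  73.]
  tray 105 [ 0.07  1.02  2.    1.38  1.59 -1.45] 0.0 [518.69 104.44  73.  ]
```

jog_arm(targets=[{"slide": [-1,3,-30],"turn": [9.66,2.59,0],"claw": 100},{"slide": [-1,3,-30],"turn": [9.66,2.59,0],"claw": 100},{"slide": [-1,3,-30],"turn": [9.66,2.59,0],"claw": 100},{"slide": [-1,3,-30],"turn": [9.66,2.59,0],"claw": 100},{"slide": [-1,5,-30],"turn": [9.66,2.59,0],"claw": 100}])

```text
t: 4.68
eef_pos: [456.2, 67.6, 199.6]
tcp_rot: [-3.141, -1.4, 1.835]
ft_force: [0.2, -0.6, -0.6]
opening: 1.0
grip_force: 0.0
```

jog_arm(targets=[{"slide": [0,0,-20],"turn": [0,0,0],"claw": 100},{"slide": [0,0,0],"turn": [0,0,0],"claw": 100}])

```text
t: 4.92
eef_pos: [456.3, 67.1, 180.1]
tcp_rot: [-3.135, -1.395, 1.829]
ft_force: [-0.4, 0.6, 0.2]
opening: 1.0
grip_force: 0.0
```

```bash
cat > rep.py <<'E'
from h import *
from kin import *
np.set_printoptions(precision=2,suppress=True)
def rep():
    s=state();R=Ro.from_euler("xyz",s["tcp_rot"]).as_matrix();z=R[:,2];y=R[:,1]
    print("t",s["t"],"tcp",s["eef_pos"],"az",np.degrees(np.arctan2(z[1],z[0])),"el",np.degrees(np.arcsin(z[2])),"y",y,"q",s["joints"],"F",s["ft_force"],"op",s["opening"],"g",s["grip_force"])
    return s["eef_pos"],R
E
python3 - <<'E'
from rep import *
p,R=rep()
W=read_camera("wrist");cv2.imwrite("pics/w2.png",W["frame"])
X=[[436,142.5,112],[436,142.5,84]]+[[436+a,142.5+b,84] for a,b in 28*np.array([[np.cos(.26)-np.sin(.26),np.sin(.26)+np.cos(.26)],[-np.cos(.26)-np.sin(.26),-np.sin(.26)+np.cos(.26)],[-np.cos(.26)+np.sin(.26),-np.sin(.26)-np.cos(.26)],[np.cos(.26)+np.sin(.26),np.sin(.26)-np.cos(.26)]])]
print(fish(W,np.array(X)),[ (r["conf"],np.array(r["xy"])) for r in look_for("jar_center","wrist")[:1]])
E
```

```text
t 4.925 tcp [456.31  67.1  180.06] az 105.18885453798268 el -10.099713636367389 y [ 0.97  0.26 -0.  ] q [-0.5   0.78  1.87  0.81  1.74 -1.21] F [-0.38  0.6   0.23] op 0.9998024995341209 g 0.0
[[254.08 241.01]
 [254.11 262.48]
 [278.36 247.77]
 [230.16 247.68]
 [226.12 278.93]
 [281.82 279.08]] [(0.91, array([254.1, 281.6]))]
```

View pics/w2.png

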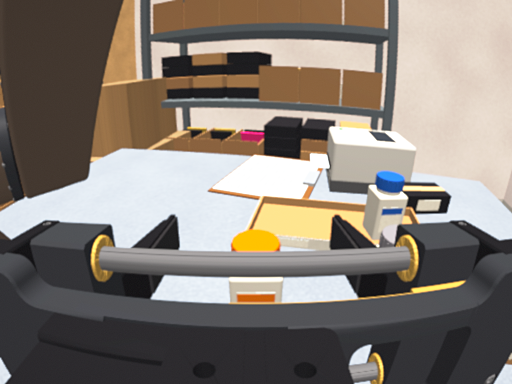

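The lid shows at (256,242), and I predicted (254,241). The jar's front face is squarely between the fingers, so I'll descend, advance and grip.

jog_arm(targets=[{"slide": [0,0,-40],"turn": [0,0,0],"claw": 100},{"slide": [0,0,-40],"turn": [0,0,0],"claw": 100},{"slide": [1,-1,-28],"turn": [0,0,0],"claw": 100},{"slide": [0,0,0],"turn": [0,0,0],"claw": 100}])

```text
t: 5.52
eef_pos: [457.8, 65.3, 73.0]
tcp_rot: [3.137, -1.396, 1.838]
ft_force: [-0.4, -0.2, 0.6]
opening: 1.001
grip_force: 0.0
```

jog_arm(targets=[{"slide": [-6.3,23.6,-4.3],"turn": [0,0,0],"claw": 100},{"slide": [-6.3,23.6,-4.3],"turn": [0,0,0],"claw": 100},{"slide": [-6.3,23.6,-4.3],"turn": [0,0,0],"claw": 100},{"slide": [-6.3,23.6,-4.3],"turn": [0,0,0],"claw": 100},{"slide": [0,0,0],"turn": [0,0,0],"claw": 100}])

```text
t: 6.15
eef_pos: [430.9, 161.8, 55.3]
tcp_rot: [-3.134, -1.399, 1.828]
ft_force: [-0.4, 0.1, 0.0]
opening: 1.001
grip_force: 0.0
```

```bash
python3 -c "
from rep import *
rep()"
```

```text
t 6.15 tcp [430.9  161.8   55.33] az 105.17832880757804 el -9.823690302990155 y [ 0.97  0.26 -0.  ] q [-0.36  0.99  1.98  0.93  1.5  -1.43] F [-0.41  0.12  0.02] op 1.000706242845765 g 0.0
```

jog_arm(targets=[{"slide": [0,0,0],"turn": [0,0,0],"claw": 0},{"slide": [0,0,0],"turn": [0,0,0],"claw": 0},{"slide": [0,0,0],"turn": [0,0,0],"claw": 0},{"slide": [0,0,0],"turn": [0,0,0],"claw": 0},{"slide": [0,0,0],"turn": [0,0,0],"claw": 0}])

```text
t: 6.78
eef_pos: [432.3, 159.5, 55.2]
tcp_rot: [3.141, -1.399, 1.833]
ft_force: [0.6, -0.5, 0.2]
opening: 0.586
grip_force: 30.0
```

jog_arm(targets=[{"slide": [0,0,0],"turn": [0,0,0],"claw": 0},{"slide": [0,0,0],"turn": [0,0,0],"claw": 0},{"slide": [0,0,0],"turn": [0,0,0],"claw": 0}])

```text
t: 7.15
eef_pos: [432.2, 159.7, 55.2]
tcp_rot: [3.141, -1.399, 1.833]
ft_force: [0.6, -1.9, 0.4]
opening: 0.584
grip_force: 30.0
```

jog_arm(targets=[{"slide": [0,0,20],"turn": [0,0,0],"claw": 0},{"slide": [0,0,40],"turn": [0,0,0],"claw": 0},{"slide": [0,0,50],"turn": [0,0,0],"claw": 0},{"slide": [0,0,50],"turn": [0,0,0],"claw": 0},{"slide": [0,0,0],"turn": [0,0,0],"claw": 0}])

```text
t: 7.78
eef_pos: [432.2, 159.8, 217.1]
tcp_rot: [3.117, -1.395, 1.857]
ft_force: [-0.6, -0.5, -2.2]
opening: 0.585
grip_force: 30.0
```

```bash
python3 - <<'E'
from rep import *
p,R=rep();q=state()["joints"]
g=p-19*R[:,2]
def go(name,g0,g1,f,n,q):
    mx=0;v=0
    for k in np.linspace(0,1,n+1)[1:]:
        Rr=f(k);a=g0*(1-k)+g1*k;q2,c=ik(a+19*Rr[:,2],Rr,q);mx=max(mx,c);v=max(v,np.abs(q2-q).max());q=q2
    print(name,q,"err",round(mx,4),"maxstep/row rad",round(v,2));return q
rot=lambda s:Ro.from_euler("z",s).as_matrix()
for G in([480,-220,215],[545,-300,215],[545,-406,151]):
    G=np.array(G,float)
    for az in(20,):
        a=go("swing",g,G,lambda k:pose(105+(az-105)*k,-10),12,q)
        b=go("roll",G,G,lambda k:pose(az,-10)@rot(np.pi*k),18,a)
        c=go("pitch",G,G,lambda k:pose(az,-10+20*k)@rot(np.pi),3,b)
        go("read",G,np.array([545,-406,151.]),lambda k:pose(az,10)@rot(np.pi),5,c)
cv2.imwrite("pics/s3.png",read_camera("scene")["frame"][100:330,60:460])
E
```

```text
t 7.775 tcp [432.23 159.77 217.05] az 104.97988382250323 el -10.058704913585027 y [0.97 0.26 0.  ] q [-0.36  0.68  1.99  0.93  1.68 -1.19] F [-0.64 -0.53 -2.23] op 0.5845099164149834 g 29.98374044895172
swing [-1.12  0.55  2.37  1.63  1.38 -1.35] err 0.0 maxstep/row rad 0.1
roll [-1.12  0.55  2.37  1.63  1.38  1.79] err 0.0 maxstep/row rad 0.17
pitch [-1.12  0.8   2.39  1.66  1.75  1.52] err 0.0 maxstep/row rad 0.12
read [-1.16  0.98  1.89  1.68  1.72  1.85] err 0.0 maxstep/row rad 0.11
swing [-1.07  0.62  2.12  1.64  1.35 -1.16] err 0.0 maxstep/row rad 0.1
roll [-1.07  0.62  2.12  1.64  1.35  1.98] err 0.0 maxstep/row rad 0.17
pitch [-1.07  0.82  2.13  1.75  1.71  1.76] err 0.0 maxstep/row rad 0.12
read [-1.16  0.98  1.89  1.68  1.72  1.85] err 0.0 maxstep/row rad 0.05
swing [-1.16  0.81  1.9   1.55  1.39 -1.13] err 0.0 maxstep/row rad 0.11
roll [-1.16  0.81  1.9   1.55  1.39  2.01] err 0.0 maxstep/row rad 0.17
pitch [-1.16  0.98  1.89  1.68  1.72  1.85] err 0.0 maxstep/row rad 0.11
read [-1.16  0.98  1.89  1.68  1.72  1.85] err 0.0 maxstep/row rad 0
```

View pics/s3.png

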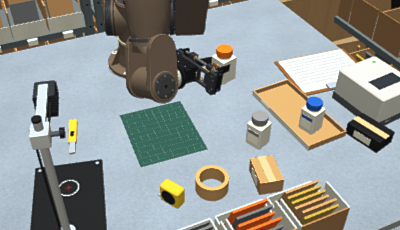

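Jar is held squarely, its image at (224,60) of the crop. Next: swing, then roll.

jog_arm(targets=[{"slide": [6.5,-37.3,0],"turn": [0,0,-8.5],"claw": 0},{"slide": [6.5,-37.3,0],"turn": [0,0,-8.5],"claw": 0},{"slide": [6.5,-37.3,0],"turn": [0,0,-8.5],"claw": 0},{"slide": [6.5,-37.3,0],"turn": [0,0,-8.5],"claw": 0},{"slide": [6.5,-37.3,0],"turn": [0,0,-8.5],"claw": 0}])

```text
t: 8.45
eef_pos: [464.7, -28.3, 213.7]
tcp_rot: [-3.128, -1.398, 1.072]
ft_force: [0.3, 0.5, -2.9]
opening: 0.588
grip_force: 30.0
```

jog_arm(targets=[{"slide": [6.5,-37.3,0],"turn": [0,0,-8.5],"claw": 0},{"slide": [6.5,-37.3,0],"turn": [0,0,-8.5],"claw": 0},{"slide": [6.5,-37.3,0],"turn": [0,0,-8.5],"claw": 0},{"slide": [6.5,-37.3,0],"turn": [0,0,-8.5],"claw": 0},{"slide": [6.5,-37.3,0],"turn": [0,0,-8.5],"claw": 0}])

```text
t: 9.07
eef_pos: [496.9, -214.8, 213.3]
tcp_rot: [-3.125, -1.396, 0.328]
ft_force: [0.1, -0.3, -2.8]
opening: 0.587
grip_force: 30.0
```

jog_arm(targets=[{"slide": [0,0,0],"turn": [0,0,0],"claw": 0},{"slide": [0,0,0],"turn": [4.62,1.68,-0.87],"claw": 0},{"slide": [0,0,0],"turn": [9.25,3.37,-1.74],"claw": 0},{"slide": [0,0,0],"turn": [9.25,3.37,-1.74],"claw": 0},{"slide": [0,0,0],"turn": [9.25,3.37,-1.74],"claw": 0}])

```text
t: 9.7
eef_pos: [497.1, -211.8, 214.2]
tcp_rot: [-1.865, -0.932, -0.979]
ft_force: [0.2, -0.5, -3.0]
opening: 0.589
grip_force: 30.0
```

```bash
python3 -c "
from rep import *
rep()"
```

```text
t 9.7 tcp [ 497.11 -211.77  214.22] az 20.2077820265842 el -9.956604545737633 y [ 0.19 -0.8  -0.57] q [-1.12  0.61  2.33  1.63  1.38 -0.75] F [ 0.24 -0.55 -2.95] op 0.5887730861970741 g 29.97628390789032
```

jog_arm(targets=[{"slide": [0,0,0],"turn": [9.25,3.37,-1.74],"claw": 0},{"slide": [0,0,0],"turn": [9.25,3.37,-1.74],"claw": 0},{"slide": [0,0,0],"turn": [9.25,3.37,-1.74],"claw": 0},{"slide": [0,0,0],"turn": [9.25,3.37,-1.74],"claw": 0},{"slide": [0,0,0],"turn": [9.25,3.37,-1.74],"claw": 0}])

```text
t: 10.32
eef_pos: [497.1, -211.8, 214.2]
tcp_rot: [-1.747, -0.08, -1.205]
ft_force: [-0.3, -0.4, -2.9]
opening: 0.587
grip_force: 30.0
```

jog_arm(targets=[{"slide": [0,0,0],"turn": [9.25,3.37,-1.74],"claw": 0},{"slide": [0,0,0],"turn": [9.25,3.37,-1.74],"claw": 0},{"slide": [0,0,0],"turn": [9.25,3.37,-1.74],"claw": 0},{"slide": [0,0,0],"turn": [9.25,3.37,-1.74],"claw": 0},{"slide": [0,0,0],"turn": [9.25,3.37,-1.74],"claw": 0}])

```text
t: 10.95
eef_pos: [497.1, -211.8, 214.2]
tcp_rot: [-1.822, 0.776, -1.395]
ft_force: [0.7, 0.2, -2.7]
opening: 0.589
grip_force: 30.0
```

jog_arm(targets=[{"slide": [0,0,0],"turn": [9.25,3.37,-1.74],"claw": 0},{"slide": [0,0,0],"turn": [9.25,3.37,-1.74],"claw": 0},{"slide": [0,0,0],"turn": [9.25,3.37,-1.74],"claw": 0},{"slide": [0,0,0],"turn": [9.25,3.37,-1.74],"claw": 0},{"slide": [0,0,0],"turn": [4.62,1.68,-0.87],"claw": 0}])

```text
t: 11.58
eef_pos: [497.1, -211.7, 214.2]
tcp_rot: [3.116, 1.392, -2.813]
ft_force: [-0.8, -0.1, -2.0]
opening: 0.587
grip_force: 30.0
```

jog_arm(targets=[{"slide": [0,0,-20],"turn": [3.4,-9.4,0],"claw": 0},{"slide": [0,0,-25],"turn": [3.4,-9.4,0],"claw": 0},{"slide": [0,0,0],"turn": [0,0,0],"claw": 0}])

```text
t: 11.95
eef_pos: [497.3, -211.9, 162.2]
tcp_rot: [0.099, 1.404, 0.451]
ft_force: [0.0, 0.7, -1.7]
opening: 0.591
grip_force: 30.0
```

```bash
python3 -c "
from rep import *
p,R=rep()
print('R',R)
cv2.imwrite('pics/s4.png',cv2.resize(read_camera('scene')['frame'][150:350,60:330],None,fx=2.9,fy=2.9))
for n in ('jar_center','jar_code'):print(n,[(r['conf'],np.array(r['xy'])) for c in('scene','top') for r in (read_camera(c) and look_for(n,c))[:1]])"
```

```text
t 11.95 tcp [ 497.29 -211.93  162.24] az 20.106606626434505 el 9.49277911996212 y [-0.35  0.94  0.02] q [-1.12  1.01  2.32  1.63  1.75  1.4 ] F [ 0.05  0.75 -1.72] op 0.5907706369780992 g 29.983135163784027
R [[ 0.15 -0.35  0.93]
 [ 0.07  0.94  0.34]
 [-0.99  0.02  0.16]]
jar_center [(0.88, array([178.6, 214. ])), (0.88, array([321.8, 203.6]))]
jar_code [(0.82, array([177. , 207.7])), (0.67, array([416.4, 140.9]))]
```

View pics/s4.png

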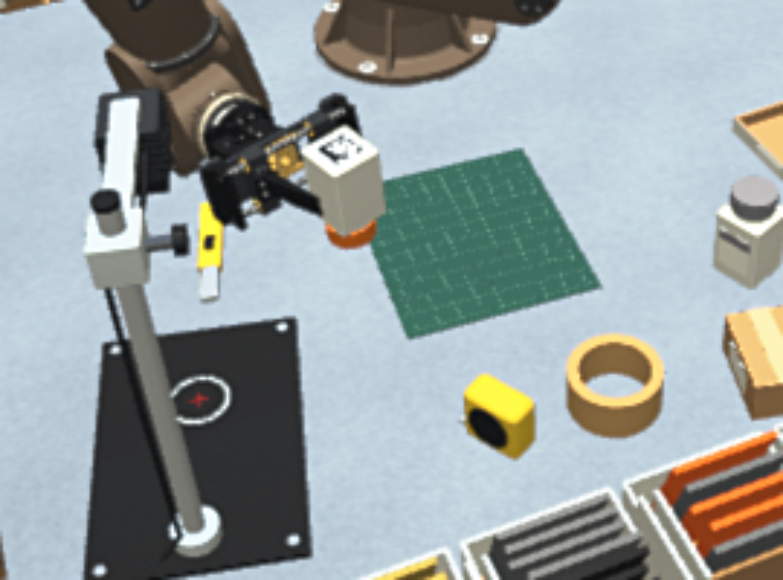

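The jar hangs upside down with its code up, at about (343,150) of the crop. I'll slide it under the window.

jog_arm(targets=[{"slide": [13,-37.5,0],"turn": [-0.8,-0.9,-0.2],"claw": 0},{"slide": [13,-37.5,0],"turn": [0,0,0],"claw": 0},{"slide": [13,-37.5,0],"turn": [0,0,0],"claw": 0},{"slide": [13,-37.5,0],"turn": [0,0,0],"claw": 0},{"slide": [13,-37.5,0],"turn": [0,0,0],"claw": 0}])

```text
t: 13.02
eef_pos: [562.5, -401.8, 172.4]
tcp_rot: [-0.127, 1.391, 0.222]
ft_force: [-1.0, 1.5, -2.5]
opening: 0.586
grip_force: 30.0
```

jog_arm(targets=[{"slide": [0,0,0],"turn": [0,0,0],"claw": 0},{"slide": [0,0,0],"turn": [0,0,0],"claw": 0}])

```text
t: 13.28
eef_pos: [562.0, -400.1, 171.4]
tcp_rot: [-0.118, 1.391, 0.231]
ft_force: [-0.2, 0.5, -2.1]
opening: 0.588
grip_force: 30.0
```

```bash
python3 -c "
from rep import *
p,R=rep()
g=p-19*R[:,2];a=-R[:,0]*np.cos(np.radians(10))+R[:,2]*np.sin(np.radians(10))
print('code',g+a*58.5,'axis',a)
S=read_camera('scene');T=read_camera('top')
f=np.hstack([cv2.resize(S['frame'][200:320,70:190],(480,480)),cv2.resize(T['frame'][110:220,340:420],(320,440))[:480] if 0 else cv2.resize(T['frame'][110:220,345:420],(320,480))])
cv2.imwrite('pics/s5.png',f)
print('pred code px',pin(S,[g+a*58.5]),pin(T,[g+a*58.5]),'ctr',pin(S,[g+a*2]))
for n in ('jar_center','jar_code','window'):print(n,[(c,r['conf'],np.array(r['xy'])) for c in('scene','top') for r in look_for(n,c)[:1]])"
```

```text
t 13.275 tcp [ 561.97 -400.06  171.45] az 20.0803880531606 el 10.229761736339048 y [-0.34  0.94 -0.02] q [-1.16  0.98  1.85  1.68  1.72  1.87] F [-0.18  0.53 -2.13] op 0.5883703611295142 g 29.983373880386353
code [ 543.77 -405.4   226.56] axis [-0.01  0.02  1.  ]
pred code px [[114.89 230.96]] [[392.39 178.06]] ctr [[118.36 246.82]]
jar_center [('scene', 0.63, array([122.8, 247.6])), ('top', 0.57, array([384.4, 181.9]))]
jar_code [('scene', 0.89, array([123.2, 248.1])), ('top', 0.68, array([384.7, 180.1]))]
window [('scene', 0.76, array([109. , 237.6])), ('top', 0.89, array([415.3, 141.6]))]
```

View pics/s5.png

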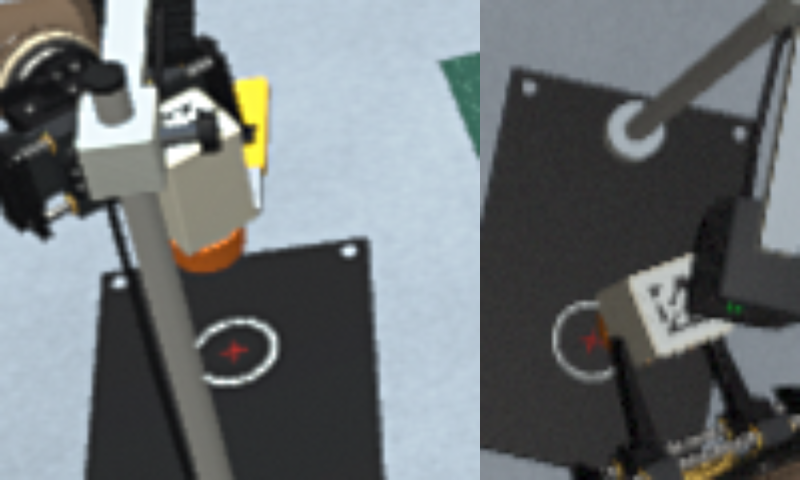

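```bash
python3 -c "
from rep import *
p,R=rep()
g=p-19*R[:,2];a=-R[:,0]*np.cos(np.radians(10))+R[:,2]*np.sin(np.radians(10))
c=g+a*58.5;y=R[:,1];d=np.cross(y,a)
T=read_camera('top');S=read_camera('scene')
for i,j in((1,1),(1,-1),(-1,-1),(-1,1)):
  X=c+28*(i*d+j*y);u=pin(T,[X])[0];v=pin(S,[X-84*a])[0];print(i,j,'topcrop',480+(u[0]-345)*4.267,(u[1]-110)*4.364,'scene bottom crop',(v-[70,200])*4)
"
```

```text
t 13.675 tcp [ 562.25 -400.54  170.51] az 20.050267054794283 el 10.244864543493616 y [-0.34  0.94 -0.02] q [-1.16  0.98  1.85  1.68  1.72  1.87] F [-0.26  0.67 -1.8 ] op 0.5882989032210335 g 29.98356968164444
1 1 topcrop 626.3995657404168 271.75330784263707 scene bottom crop [257.7  219.54]
1 -1 topcrop 705.6355961215686 241.5676381092228 scene bottom crop [185.7  260.18]
-1 -1 topcrop 738.87986599412 322.0065829553683 scene bottom crop [141.6  217.24]
-1 1 topcrop 659.1978053591456 352.38794469238553 scene bottom crop [212.91 178.55]
```

jog_arm(targets=[{"slide": [0,0,0],"turn": [0,0,0],"claw": 0},{"slide": [0,0,0],"turn": [0,0,0],"claw": 0},{"slide": [0,0,0],"turn": [0,0,0],"claw": 0},{"slide": [0,0,0],"turn": [0,0,0],"claw": 0},{"slide": [0,0,0],"turn": [0,0,0],"claw": 0}])

```text
t: 14.4
eef_pos: [562.3, -400.7, 170.5]
tcp_rot: [-0.115, 1.391, 0.233]
ft_force: [0.4, 0.5, -2.1]
opening: 0.586
grip_force: 30.0
```

jog_arm(targets=[{"slide": [0,0,0],"turn": [0,0,0],"claw": 0},{"slide": [0,0,0],"turn": [0,0,0],"claw": 0},{"slide": [0,0,0],"turn": [0,0,0],"claw": 0},{"slide": [0,0,0],"turn": [0,0,0],"claw": 0},{"slide": [0,0,0],"turn": [0,0,0],"claw": 0}])

```text
t: 15.02
eef_pos: [562.2, -400.7, 170.5]
tcp_rot: [-0.114, 1.391, 0.234]
ft_force: [-0.0, -0.7, -2.7]
opening: 0.589
grip_force: 30.0
```

The predicted base corners, (626,272) and (659,352), match those seen, about (632,280) and (658,355), to within 2 mm. I'll hold a little longer, then reverse out.

jog_arm(targets=[{"slide": [0,0,0],"turn": [0,0,0],"claw": 0},{"slide": [0,0,0],"turn": [0,0,0],"claw": 0},{"slide": [0,0,0],"turn": [0,0,0],"claw": 0},{"slide": [0,0,0],"turn": [0,0,0],"claw": 0},{"slide": [0,0,0],"turn": [0,0,0],"claw": 0}])

```text
t: 15.65
eef_pos: [562.3, -400.7, 170.5]
tcp_rot: [-0.114, 1.391, 0.234]
ft_force: [-0.2, 0.1, -1.2]
opening: 0.589
grip_force: 30.0
```

jog_arm(targets=[{"slide": [-13,37.5,0],"turn": [0,0,0],"claw": 0},{"slide": [-13,37.5,0],"turn": [0,0,0],"claw": 0},{"slide": [-13,37.5,0],"turn": [0,0,0],"claw": 0},{"slide": [-13,37.5,0],"turn": [0,0,0],"claw": 0},{"slide": [-13,37.5,0],"turn": [0,0,0],"claw": 0}])

```text
t: 16.27
eef_pos: [496.9, -212.4, 170.9]
tcp_rot: [-0.122, 1.391, 0.226]
ft_force: [1.0, -0.1, -3.5]
opening: 0.584
grip_force: 30.0
```

jog_arm(targets=[{"slide": [0,0,25],"turn": [-3.4,9.4,0],"claw": 0},{"slide": [0,0,20],"turn": [-3.4,9.4,0],"claw": 0},{"slide": [0,0,0],"turn": [0,0,0],"claw": 0},{"slide": [0,0,0],"turn": [0,0,0],"claw": 0}])

```text
t: 16.77
eef_pos: [497.3, -213.1, 215.5]
tcp_rot: [-3.016, 1.403, -2.664]
ft_force: [0.5, 0.5, -2.5]
opening: 0.588
grip_force: 30.0
```

```bash
python3 - <<'E'
from rep import *
p,R=rep();q=state()["joints"];g=p-19*R[:,2]
def go(name,g0,g1,f,n,q):
    mx=0;v=0
    for k in np.linspace(0,1,n+1)[1:]:
        Rr=f(k);a=g0*(1-k)+g1*k;q2,c=ik(a+19*Rr[:,2],Rr,q);mx=max(mx,c);v=max(v,np.abs(q2-q).max());q=q2
    print(name,q,"err",round(mx,4),"maxstep/row rad",round(v,2));return q
rot=lambda s:Ro.from_euler("z",s).as_matrix()
a=go("roll",g,g,lambda k:pose(20,-10)@rot(np.pi*(1-k)),18,q)
G=np.array([447,372,220.])
b=go("swing",g,G,lambda k:pose(20+65*k,-10),14,a)
go("down",G,np.array([447,372,63.]),lambda k:pose(85,-10),5,b)
E
```

```text
t 16.775 tcp [ 497.33 -213.13  215.49] az 20.07700443787062 el -9.541505880630757 y [-0.35  0.94 -0.02] q [-1.12  0.62  2.32  1.63  1.39  1.75] F [ 0.52  0.52 -2.53] op 0.5877336567855758 g 29.982135593891144
roll [-1.12  0.54  2.37  1.63  1.38 -1.34] err 0.0 maxstep/row rad 0.17
swing [ 0.08  0.57  2.25  1.67  1.35 -1.24] err 0.0 maxstep/row rad 0.11
down [ 0.08  0.93  2.26  1.75  1.4  -1.62] err 0.0 maxstep/row rad 0.08
```

jog_arm(targets=[{"slide": [0,0,0],"turn": [-9.25,-3.37,1.74],"claw": 0},{"slide": [0,0,0],"turn": [-9.25,-3.37,1.74],"claw": 0},{"slide": [0,0,0],"turn": [-9.25,-3.37,1.74],"claw": 0},{"slide": [0,0,0],"turn": [-9.25,-3.37,1.74],"claw": 0},{"slide": [0,0,0],"turn": [-9.25,-3.37,1.74],"claw": 0}])

```text
t: 17.4
eef_pos: [497.3, -213.3, 213.0]
tcp_rot: [-1.788, 0.667, -1.35]
ft_force: [0.3, 0.5, -2.2]
opening: 0.585
grip_force: 30.0
```

jog_arm(targets=[{"slide": [0,0,0],"turn": [-9.25,-3.37,1.74],"claw": 0},{"slide": [0,0,0],"turn": [-9.25,-3.37,1.74],"claw": 0},{"slide": [0,0,0],"turn": [-9.25,-3.37,1.74],"claw": 0},{"slide": [0,0,0],"turn": [-9.25,-3.37,1.74],"claw": 0},{"slide": [0,0,0],"turn": [-9.25,-3.37,1.74],"claw": 0}])

```text
t: 18.02
eef_pos: [497.3, -213.3, 213.0]
tcp_rot: [-1.75, -0.191, -1.179]
ft_force: [0.9, 0.3, -2.6]
opening: 0.588
grip_force: 30.0
```

jog_arm(targets=[{"slide": [0,0,0],"turn": [-9.25,-3.37,1.74],"claw": 0},{"slide": [0,0,0],"turn": [-9.25,-3.37,1.74],"claw": 0},{"slide": [0,0,0],"turn": [-9.25,-3.37,1.74],"claw": 0},{"slide": [0,0,0],"turn": [-9.25,-3.37,1.74],"claw": 0},{"slide": [0,0,0],"turn": [-9.25,-3.37,1.74],"claw": 0}])

```text
t: 18.65
eef_pos: [497.3, -213.3, 213.0]
tcp_rot: [-1.932, -1.038, -0.903]
ft_force: [-0.0, -0.5, -2.2]
opening: 0.585
grip_force: 30.0
```

jog_arm(targets=[{"slide": [0,0,0],"turn": [-9.25,-3.37,1.74],"claw": 0},{"slide": [0,0,0],"turn": [-9.25,-3.37,1.74],"claw": 0},{"slide": [0,0,0],"turn": [-9.25,-3.37,1.74],"claw": 0},{"slide": [0,0,0],"turn": [0,0,0],"claw": 0}])

```text
t: 19.15
eef_pos: [497.3, -213.2, 213.4]
tcp_rot: [3.067, -1.389, 0.426]
ft_force: [0.7, 0.2, -2.2]
opening: 0.586
grip_force: 30.0
```

```bash
python3 -c "
from rep import *
p,R=rep()"
```

```text
t 19.15 tcp [ 497.28 -213.24  213.37] az 20.025132458899943 el -10.38517250768423 y [ 0.34 -0.94  0.01] q [-1.12  0.61  2.32  1.63  1.37 -1.37] F [ 0.66  0.19 -2.16] op 0.5864707897834837 g 29.982216954231262
```

jog_arm(targets=[{"slide": [-3.3,40.3,0],"turn": [0,0,4.33],"claw": 0},{"slide": [-3.3,40.3,0],"turn": [0,0,4.33],"claw": 0},{"slide": [-3.3,40.3,0],"turn": [0,0,4.33],"claw": 0},{"slide": [-3.3,40.3,0],"turn": [0,0,4.33],"claw": 0},{"slide": [-3.3,40.3,0],"turn": [0,0,4.33],"claw": 0}])

```text
t: 19.77
eef_pos: [480.1, -9.4, 214.9]
tcp_rot: [3.066, -1.389, 0.808]
ft_force: [0.4, -0.2, -3.2]
opening: 0.587
grip_force: 30.0
```

jog_arm(targets=[{"slide": [-3.3,40.3,0],"turn": [0,0,4.33],"claw": 0},{"slide": [-3.3,40.3,0],"turn": [0,0,4.33],"claw": 0},{"slide": [-3.3,40.3,0],"turn": [0,0,4.33],"claw": 0},{"slide": [-3.3,40.3,0],"turn": [0,0,4.33],"claw": 0},{"slide": [-3.3,40.3,0],"turn": [0,0,4.33],"claw": 0}])

```text
t: 20.4
eef_pos: [463.2, 191.9, 214.8]
tcp_rot: [3.067, -1.389, 1.185]
ft_force: [0.7, 0.0, -2.5]
opening: 0.591
grip_force: 30.0
```

jog_arm(targets=[{"slide": [-3.3,40.3,0],"turn": [0,0,4.33],"claw": 0},{"slide": [-3.3,40.3,0],"turn": [0,0,4.33],"claw": 0},{"slide": [-3.3,40.3,0],"turn": [0,0,4.33],"claw": 0},{"slide": [-3.3,40.3,0],"turn": [0,0,4.33],"claw": 0},{"slide": [-3.3,40.3,0],"turn": [0,0,4.33],"claw": 0}])

```text
t: 21.02
eef_pos: [446.0, 393.3, 214.3]
tcp_rot: [3.068, -1.388, 1.562]
ft_force: [1.2, -0.5, -1.8]
opening: 0.586
grip_force: 30.0
```

jog_arm(targets=[{"slide": [0,0,-20],"turn": [0,0,0],"claw": 0},{"slide": [0,0,-30],"turn": [0,0,0],"claw": 0},{"slide": [0,0,-30],"turn": [0,0,0],"claw": 0},{"slide": [0,0,0],"turn": [0,0,0],"claw": 0}])

```text
t: 21.52
eef_pos: [446.4, 391.7, 133.1]
tcp_rot: [3.08, -1.388, 1.548]
ft_force: [0.0, -0.1, -2.4]
opening: 0.586
grip_force: 30.0
```

```bash
python3 -c "
from rep import *
p,R=rep()
g=p-19*R[:,2];a=R[:,0]*np.cos(np.radians(10))-R[:,2]*np.sin(np.radians(10));print('base',g-a*58.5,a)
cv2.imwrite('pics/s6.png',cv2.resize(np.hstack([read_camera('scene')['frame'][120:270,240:440],read_camera('top')['frame'][120:270,80:280]]),(800,300)))"
```

```text
t 21.525 tcp [446.37 391.73 133.1 ] az 85.08267740494723 el -10.451274670994051 y [ 1.   -0.08  0.01] q [ 0.08  0.81  2.22  1.72  1.37 -1.47] F [ 0.04 -0.13 -2.45] op 0.5862505790326812 g 29.983414113521576
base [445.38 372.6   78.05] [-0.01  0.01  1.  ]
```

View pics/s6.png

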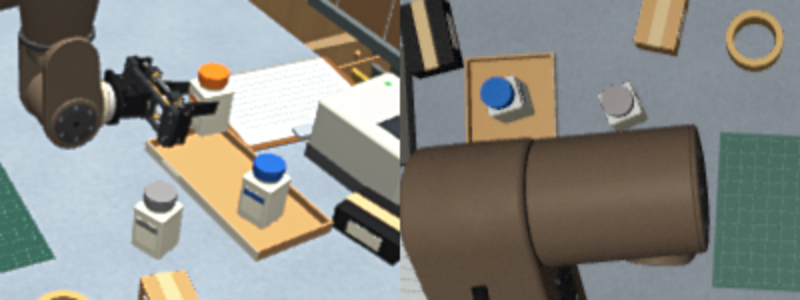

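The jar is held upright over the empty half, its lid at (212,77) in the left panel. I'll lower it gently.

jog_arm(targets=[{"slide": [0,0,-25],"turn": [0.5,0.75,-0.15],"claw": 0},{"slide": [0,0,-25],"turn": [0,0,0],"claw": 0},{"slide": [0,0,-15],"turn": [0,0,0],"claw": 0},{"slide": [0,0,-4],"turn": [0,0,0],"claw": 0},{"slide": [0,0,0],"turn": [0,0,0],"claw": 0}])

```text
t: 22.25
eef_pos: [447.8, 391.3, 66.8]
tcp_rot: [3.111, -1.397, 1.513]
ft_force: [-0.6, 0.7, -2.6]
opening: 0.586
grip_force: 30.0
```

jog_arm(targets=[{"slide": [0,0,-1.5],"turn": [0,0,0],"claw": 0},{"slide": [0,0,0],"turn": [0,0,0],"claw": 0}])

```text
t: 22.5
eef_pos: [447.8, 391.3, 65.2]
tcp_rot: [3.109, -1.397, 1.515]
ft_force: [0.9, 0.3, -2.5]
opening: 0.588
grip_force: 30.0
```

```bash
python3 -c "
from rep import *
p,R=rep()
g=p-19*R[:,2];a=R[:,0]*np.cos(np.radians(10))-R[:,2]*np.sin(np.radians(10));print('base',g-a*58.5,a)"
```

```text
t 22.5 tcp [447.85 391.33  65.2 ] az 84.90958811174158 el -9.974000199034842 y [ 1.   -0.09  0.01] q [ 0.08  0.98  2.2   1.75  1.4  -1.61] F [ 0.87  0.34 -2.47] op 0.5879823477375916 g 29.983780682086945
base [446.52 372.69   9.99] [-0.01  0.    1.  ]
```

jog_arm(targets=[{"slide": [0,0,-2.5],"turn": [0,0,0],"claw": 0},{"slide": [0,0,-1.5],"turn": [0,0,0],"claw": 0},{"slide": [0,0,0],"turn": [0,0,0],"claw": 0}])

```text
t: 22.88
eef_pos: [447.7, 391.3, 60.6]
tcp_rot: [3.114, -1.396, 1.51]
ft_force: [-0.8, 0.4, -2.2]
opening: 0.587
grip_force: 30.0
```

jog_arm(targets=[{"slide": [0,0,-1],"turn": [0,0,0],"claw": 0},{"slide": [0,0,0],"turn": [0,0,0],"claw": 0}])

```text
t: 23.12
eef_pos: [447.8, 391.3, 59.7]
tcp_rot: [3.113, -1.396, 1.511]
ft_force: [0.0, -0.6, -1.5]
opening: 0.586
grip_force: 30.0
```

jog_arm(targets=[{"slide": [0,0,-0.7],"turn": [0,0,0],"claw": 0},{"slide": [0,0,0],"turn": [0,0,0],"claw": 0}])

```text
t: 23.38
eef_pos: [447.8, 391.3, 59.3]
tcp_rot: [3.112, -1.397, 1.512]
ft_force: [-0.5, -1.2, 0.8]
opening: 0.588
grip_force: 30.0
```

Contact: the vertical force went from -2.5 to +0.8 N. One more small step, then release slowly.

jog_arm(targets=[{"slide": [0,0,-0.4],"turn": [0,0,0],"claw": 0},{"slide": [0,0,0],"turn": [0,0,0],"claw": 0},{"slide": [0,0,0],"turn": [0,0,0],"claw": 65},{"slide": [0,0,0],"turn": [0,0,0],"claw": 80},{"slide": [0,0,0],"turn": [0,0,0],"claw": 100}])

```text
t: 24.0
eef_pos: [447.8, 391.3, 58.5]
tcp_rot: [3.112, -1.396, 1.512]
ft_force: [-0.7, 0.2, 0.1]
opening: 0.804
grip_force: 0.0
```

jog_arm(targets=[{"slide": [0,0,0],"turn": [0,0,0],"claw": 100},{"slide": [0,0,0],"turn": [0,0,0],"claw": 100},{"slide": [0,0,0],"turn": [0,0,0],"claw": 100},{"slide": [0,0,0],"turn": [0,0,0],"claw": 100}])

```text
t: 24.5
eef_pos: [447.8, 391.3, 58.7]
tcp_rot: [3.112, -1.396, 1.512]
ft_force: [0.0, -0.5, 0.3]
opening: 0.997
grip_force: 0.0
```

jog_arm(targets=[{"slide": [-1.7,-19.6,3.5],"turn": [0,0,0],"claw": 100},{"slide": [-2.6,-29.4,5.2],"turn": [0,0,0],"claw": 100},{"slide": [-2.6,-29.4,5.2],"turn": [0,0,0],"claw": 100},{"slide": [-2.6,-29.4,5.2],"turn": [0,0,0],"claw": 100},{"slide": [0,0,30],"turn": [0,0,0],"claw": 100}])

```text
t: 25.12
eef_pos: [439.1, 281.7, 107.2]
tcp_rot: [3.125, -1.396, 1.496]
ft_force: [1.0, 0.5, 0.2]
opening: 0.995
grip_force: 0.0
```

jog_arm(targets=[{"slide": [0,-20,50],"turn": [0,0,0],"claw": 100},{"slide": [0,-20,50],"turn": [0,0,0],"claw": 100},{"slide": [0,-20,50],"turn": [0,0,0],"claw": 100},{"slide": [0,0,0],"turn": [0,0,0],"claw": 100}])

```text
t: 25.62
eef_pos: [438.6, 222.6, 260.3]
tcp_rot: [3.077, -1.395, 1.545]
ft_force: [-0.5, -0.7, 0.1]
opening: 1.002
grip_force: 0.0
```

```bash
python3 -c "
from rep import *
p,R=rep()
S=read_camera('scene');T=read_camera('top')
cv2.imwrite('pics/s7.png',cv2.resize(np.hstack([S['frame'][120:320,200:440],T['frame'][110:310,80:320]]),(800,333)))
for n,z in(('jar_center',60),('greyjar_center',56),('bluejar_center',60)):print(n,[(c,r['conf'],atz(C,r['xy'],z)) for c,C in(('scene',S),('top',T)) for r in look_for(n,c)[:1]])"
```

```text
t 25.625 tcp [438.64 222.61 260.29] az 84.76739469776494 el -10.053626856292464 y [ 1.   -0.09  0.01] q [-0.32  0.52  2.22  1.29  1.5  -1.19] F [-0.46 -0.69  0.12] op 1.0015256397297294 g 0.0
jar_center [('scene', 0.98, array([449.61, 380.1 ,  60.  ])), ('top', 0.97, array([456.21, 371.67,  60.  ]))]
greyjar_center [('scene', 0.61, array([593.41, 188.07,  56.  ])), ('top', 0.97, array([599.99, 197.33,  56.  ]))]
bluejar_center [('scene', 0.89, array([616.78, 376.57,  60.  ])), ('top', 0.8, array([602.39, 387.72,  60.  ]))]
```

View pics/s7.png

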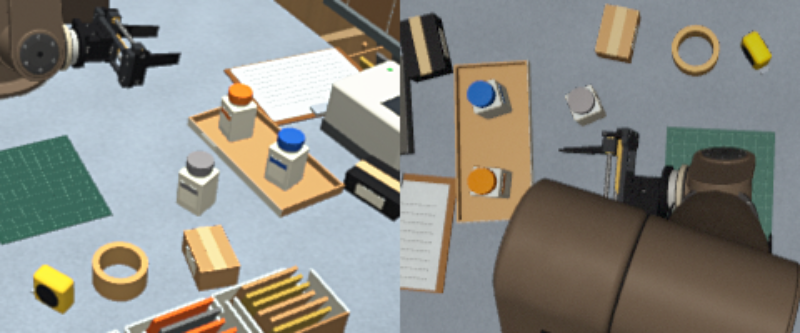

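The orange jar stands upright in the tray's empty half, at (238,110) in the left panel. The other things have not moved and the gripper is clear, so I'm handing in.

```bash
python3 -c "
from cell import *
print(job_done())"
```

```text
the job is handed in; nothing more can be done
None
```

The orange-lidded jar was held upside down and steady under the reader window for about two seconds, then stood upright and released in the tray's empty half, and the job is handed in (no verdict was returned).

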